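Gauge the bore of the clamped bearing housing

TASK

Check the bore of the housing clamped on the steel plate with the largest of the three plug gauges from the wooden rack. The fit is close and the housing is not centred on its plate, so feel for the bore: start the gauge leaning, with the low edge of its foot in the bore first, then straighten it and slide it gently down, never forcing it, until it is fully home with its collar flat on the boss. Let go and leave it standing there; leave the other gauges, the oil bottle and the tape measure where they are.

Things in the scene. Friction and masses are not known exactly. Their poses are not given: they have to be found in the camera images.
- gauge_large: The largest plug gauge, steel, 96 mm tall, about 0.2 kg, upright in the rack. Origin: centre of the foot's underside; z up its axis. Shank 20 mm diameter, z 0 to 36 mm, 1 mm chamfer at the foot; collar 32 mm diameter, z 36 to 41; neck; dark hexagonal handle, 20 mm across flats, z 46 to 94. Two flats face its +y and -y, the rest are 60 deg round. Grip across flats near z 70.
- collar (a point): Centre of the underside of the large gauge's collar, on its axis 36 mm above the foot. The gauge is a precision tool: more than 15 N between it and the housing or plate counts as forcing it.
- gauge_mid: The middle gauge of the set, same form, 84 mm tall, 17 mm shank and handle; stays in the rack.
- gauge_small: The smallest gauge of the set, same form, 72 mm tall, 14 mm shank and handle; stays in the rack.
- rack: Wooden block fixed on the bench, 160 x 54 x 46 mm (x, y, z; 166 x 60 at the foot), origin under its centre. Three 22 mm through holes in a row along its x, at -53, 0 and +53 mm. Each gauge hangs in a hole with its collar resting on the rack's top; which is in which hole varies.
- fixture: Steel plate fixed on the bench, 180 x 120 x 15 mm (x, y, z), origin under its centre. On it a grey round bearing housing is held rigidly by two strap clamps at the plate's +x and -x ends, studs up to 51 mm above the bench. Housing: flange 100 mm diameter, its top 29 mm above the bench; boss 46 mm diameter, its flat top face 60 mm above the bench, bore upright through its centre.
- boss_nominal (a point): Point on the plate's vertical centre line, level with the boss's top face (60 mm above the bench). Bore: 21 mm diameter, 41 mm deep, sharp-edged. Its true centre lies up to 8 mm from this point along the plate's x and up to 8 mm along its y; that offset is not measured and differs every time: find it by feel or by eye. Lean the gauge sideways or to the robot: a wall shelf is behind.
- oil_bottle: Small brown dropper bottle, 34 mm diameter, 102 mm tall, loose on the bench behind the work; bystander.
- tape_measure: Yellow tape measure, 89 x 58 x 64 mm, loose on the bench behind the work; bystander.
Mind the look-alikes: they are no part of the job. Leave any blue look-alike of the gauge_large alone.

How it is judged:
By the outcome, as a careful person would: the job done as asked, in the order asked, and still so for the second after the job is handed in, with the robot touching nothing.
It also fails if it takes over 67 s, if anything falls off the work surface, if the arm or the gripper's body presses on something with over 40 N, if the wrist force passes 120 N, or if a joint passes its speed limit or range.

ROBOT

A 6-joint arm with a two-finger parallel gripper is mounted at the origin on a cart in front of the work surface, level with it; the furniture and walls round the work are solid. World frame = base frame: x ahead of the robot, y to its left, z up, the work surface at z = 0. Lengths are in m, angles in rad, forces in N, time in s.
With the tool pointing down it reaches from about 0.375 to 0.975 m from the base axis. Payload 3.8 kg.
Tool frame: the origin (TCP) lies at the very end of the fingers, on their centre line; the grasp point (between the pads) lies 19 mm behind it; z points along the fingers, y is the line along which they close (so a half turn about z gives the same grasp; the last joint's range is limited). The gripper opens to 85 mm and grips with 20 to 120 N. Pads are 22 mm wide; open, the fingers measure 114 mm over their backs; the gripper's body (76 mm by 85 mm) begins 54 mm behind the grasp point. The pads swing forward as they close: fully open they stand 13 mm farther back than shut.
Start: joints at [1.28, 0.264, 1.604, -0, 1.274, -0.037], TCP at [0.169, 0.653, 0.231] pointing down, gripper open.
Joint ranges: [-2.63, 2.63], [-0.94, 2.18], [0.31, 2.57], [-1.31, 4.45], [0, 2.66], [-2.55, 2.55]. Speed limits (rad/s): [2.57, 2.57, 3.14, 3.14, 3.14, 3.14].

INTERFACE

Orientations are given as a unit quaternion [w, x, y, z].
In Python, from rig import r, cams gives the robot as it stands.
- The arm moves only by the tool servo_tool, never from a script. Its argument "rows" is a list of rows, each a list of 3 entries, a list of its own where there are three numbers: the gripper's target within -1 to 1 (fully open at 1, half-way at 0, shut at -1), then the shift along the tool's x, y, z in mm, then the turn about the tool's z in degrees. A call has 1 to 12 rows; each row shifts and turns the commanded pose from where the row before left it, along the tool's axes as they then stand; what a row does not reach is not made up. A row lasts 1/12 s, in which the tool goes at most 41.7 mm and 7.16 degrees, less where a joint would pass 70% of its speed; a pose out of reach is approached as far as the arm can. A call with a gripper value outside its range is refused whole. The fingers move at their own pace and stop on an object; the grip force is fixed at half the most. Time passes only in rows, so rows that do not move let the fingers close. It gives the time, the measured TCP pose, the force, the opening and the grip force at its end, in the units of the state.
- r.get_state(): the state, without advancing time (a new reading comes with each control period).
- cams.capture(name): name is "scene" or "top" or "wrist"; returns a dict with "color" (420x560x3 uint8, blue, green, red), "fx", "fy", "cx", "cy" (pixels), "k1" (the pictures are not rectified: a ray, as slopes to the right and down, at radius r is drawn at 1 + k1 r^2 times it, then the intrinsics apply), "world_from_camera" (4x4, takes a point from camera to world coordinates). Camera axes: x right, y up, looking along -z (the intrinsics and any distortion apply to the point x, -y, -z); pixel columns grow to the right and rows downward; lengths in m; the calibration is good to about 2 mm. A picture is of the moment at which its call begins. There is no depth.
- r.sign_off(): hands the job in; it is judged then, once.
The state is a dict: "t": time; "joints": joint angles; "joint_vel": joint speeds; "tau": joint torques, N m; "tcp_pos": TCP position; "eef_rot": TCP orientation; "wrist_force": force on the tool from outside, world axes, zero at the start; "torque": the same for the moment, N m; "gripper_width": opening from 0.0 (shut) to 1.0 (fully open); "grasp_force": force on a finger pad.
Only numpy, scipy, OpenCV 4.12 (cv2) and the standard library are available. Lean on these libraries where they do the work, as an engineer would, in place of code of your own. Each camera call takes 0.05 s, during which the arm holds its last target. There are 200 camera calls.

## Working session

There is one attempt and no reset: what is moved stays moved. The work goes in short steps, Python scripts to look and compute and a tool call to move; the robot and the scene stay as the last step left them, time stands still between calls to the robot, and variables do not carry over. Pictures are saved under pics/ and viewed, at most 10 in all, crops included, and the job is handed in when it is done.

Besides the shell and the picture viewer there is one more tool, called after ">>>" as a command line: name --argument value ..., lists and objects as JSON in quotes. servo_tool: Moves the arm, as the interface text tells. Its arguments: {"type":"object","properties":{"rows":{"type":"array","items":{"type":"array"}}},"required":["rows"]}

```bash
mkdir -p pics; ls; cat > h.py <<'E'
import numpy as np, cv2
from rig import r, cams
def cap(n,save=None):
    c=cams.capture(n)
    if save: cv2.imwrite(f'pics/{save}.png',c['color'])
    return c
def ray(c,u,v):
    a=np.array([(u-c['cx'])/c['fx'],(v-c['cy'])/c['fy']]); s=a.copy()
    for _ in range(30): s=a/(1+c['k1']*(s@s))
    T=np.array(c['world_from_camera']); d=T[:3,:3]@np.array([s[0],-s[1],-1.])
    return T[:3,3],d
def onz(c,u,v,z):
    o,d=ray(c,u,v); return o+d*(z-o[2])/d[2]
def proj(c,p):
    T=np.array(c['world_from_camera']); q=T[:3,:3].T@(np.asarray(p)-T[:3,3])
    s=np.array([q[0],-q[1]])/-q[2]; s=s*(1+c['k1']*(s@s))
    return s*[c['fx'],c['fy']]+[c['cx'],c['cy']]
E
python3 - <<'E'
from h import *
a=cap('scene','s1');b=cap('top','t1')
for c in(a,b): print(c['fx'],c['k1'],np.round(c['world_from_camera'],3).tolist())
s=r.get_state();print(s)
E
```

```text
pics
516.2398248350298 -0.13902175486488869 [[-0.652, 0.593, -0.473, 0.166], [-0.758, -0.518, 0.396, 0.406], [-0.01, 0.617, 0.787, 0.791], [0.0, 0.0, 0.0, 1.0]]
416.20261219731543 -0.07585728262852352 [[-0.038, 0.976, -0.214, 0.421], [-0.999, -0.039, 0.003, 0.037], [-0.006, 0.214, 0.977, 0.92], [0.0, 0.0, 0.0, 1.0]]
{'t': 0.1, 'joints': array([ 1.28010464e+00,  2.64695603e-01,  1.60525953e+00, -9.92280670e-06,
        1.27368691e+00, -3.68992446e-02]), 'joint_vel': array([ 0.00146961, -0.0022507 , -0.00171925,  0.00055529, -0.0014787 ,
       -0.00037421]), 'tau': array([ 4.43569825e-04, -5.16698134e+01, -3.68592095e+01, -7.35664457e-05,
        6.23099899e-03, -5.71197489e-06]), 'tcp_pos': array([0.1692902 , 0.65273799, 0.2300626 ]), 'eef_rot': array([-1.62411734e-04,  1.26554422e-01,  9.91959136e-01, -1.01175264e-03]), 'wrist_force': array([-0.48154182,  0.28686707, -0.84845308]), 'torque': array([0.01250302, 0.00759015, 0.02524434]), 'grasp_force': 0.0, 'gripper_width': 1.0028422466980722}
```

View pics/s1.png

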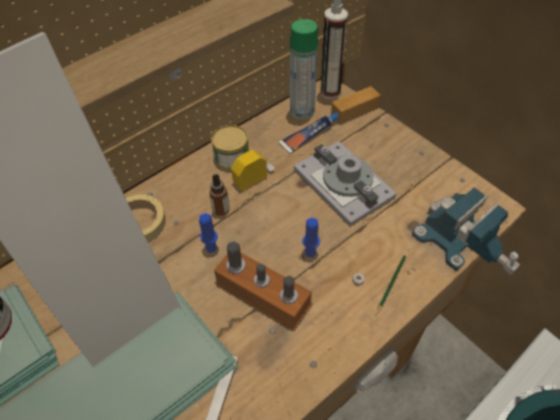

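View pics/t1.png

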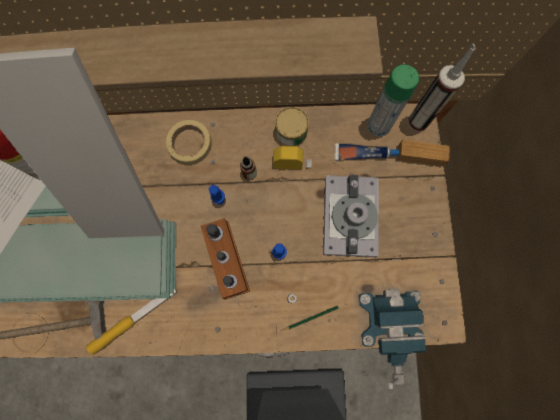

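The scene view shows the rack with gauges at (235,255), (261,272) and (289,288); the one at (235,255) looks tallest. The fixture is at (345,180) and the blue look-alikes at (208,232) and (311,237). In the top view the rack is at (224,258), the boss at (357,212), and there is a grey panel at upper left that I need to locate.

```bash
cat > m.py <<'E'
from h import *
a=cap('scene');b=cap('top')
def tri(p,q):
    o1,d1=ray(a,*p);o2,d2=ray(b,*q)
    A=np.stack([d1,-d2],1);t=np.linalg.lstsq(A,o2-o1,rcond=None)[0]
    x,y=o1+d1*t[0],o2+d2*t[1];return np.round((x+y)/2,3),round(float(np.linalg.norm(x-y)),4)
print('panel bl/br',tri((92,363),(88,237)),tri((178,320),(160,235)),'top',tri((45,38),(73,52)), )
for n,p in dict(g1=(213,231),g2=(222,257),g3=(229,282)).items(): print(n,onz(b,*p,.09).round(3))
print('boss',onz(b,357,212,.06).round(4))
print('shelf edge', onz(b,300,85,.0).round(3), tri((295,3),(381,70)))
I=b['color']; hsv=cv2.cvtColor(I,cv2.COLOR_BGR2HSV)
# plate corners
g=((hsv[...,1]<60)&(hsv[...,2]>70)).astype(np.uint8); g[:, :310]=0;g[:165]=0;g[265:]=0;g[:,390:]=0
cs,_=cv2.findContours(cv2.morphologyEx(g,cv2.MORPH_CLOSE,np.ones((5,5))),0,2);c=max(cs,key=cv2.contourArea)
box=cv2.boxPoints(cv2.minAreaRect(c));P=np.array([onz(b,*p,.015) for p in box]);print(P.round(3),P.mean(0).round(4))
m=cv2.inRange(hsv,(3,120,60),(14,255,190)); m[:,:190]=0;m[:,260:]=0;m[:210]=0;m[305:]=0
cs,_=cv2.findContours(cv2.morphologyEx(m,cv2.MORPH_CLOSE,np.ones((9,9))),0,2);c=max(cs,key=cv2.contourArea)
box=cv2.boxPoints(cv2.minAreaRect(c));P=np.array([onz(b,*p,.04) for p in box]);print(P.round(3),P.mean(0).round(4))
x=[cv2.resize(I[215:305,190:260],None,fx=5,fy=5,interpolation=2),cv2.resize(I[165:265,310:390],(360,450),interpolation=2)]
cv2.imwrite('pics/z1.png',np.hstack(x))
E
python3 m.py
```

```text
panel bl/br (array([0.571, 0.448, 0.051]), 0.0012) (array([0.574, 0.301, 0.003]), 0.0078) top (array([0.737, 0.288, 0.464]), 0.0037)
g1 [0.567 0.17  0.09 ]
g2 [0.513 0.153 0.09 ]
g3 [0.463 0.139 0.09 ]
boss [ 0.601 -0.13   0.06 ]
shelf edge [ 0.936 -0.028  0.   ] (array([ 0.778, -0.14 ,  0.319]), 0.0046)
[[ 0.699 -0.068  0.015]
 [ 0.694 -0.194  0.015]
 [ 0.51  -0.177  0.015]
 [ 0.515 -0.057  0.015]] [ 0.6049 -0.124   0.015 ]
[[0.588 0.211 0.04 ]
 [0.608 0.144 0.04 ]
 [0.448 0.095 0.04 ]
 [0.429 0.16  0.04 ]] [0.5181 0.1526 0.04  ]
```

View pics/z1.png

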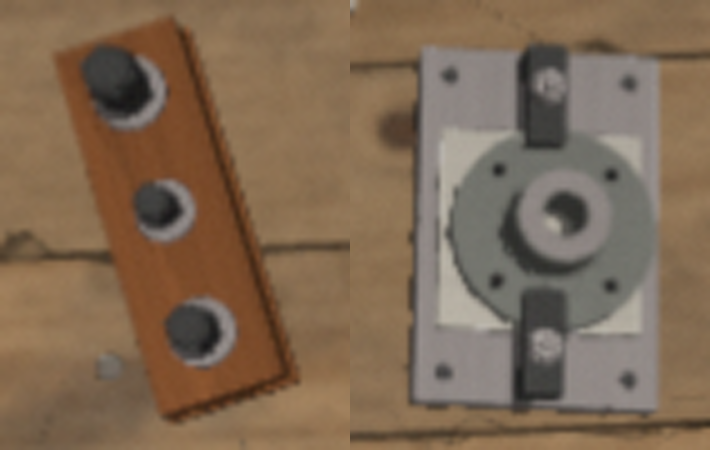

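The large gauge is in the rack's +x hole, at about (0.568, 0.169). The grey panel begins at x≈0.57, y≈0.29–0.45, so I'll swing round in front of it.

>>> servo_tool --rows '[[1,[-27,-28,0],0],[1,[-27,-28,0],0],[1,[-27,-28,0],0],[1,[-27,-28,0],0],[1,[-27,-28,0],0],[1,[-27,-28,0],0],[1,[-27,-28,0],0],[1,[-27,-28,0],0],[1,[-27,-28,0],0],[1,[-27,-28,0],0],[1,[-27,-28,0],0],[1,[-27,-28,0],0]]'

```text
t: 1.2
tcp_pos: [0.3991, 0.245, 0.2314]
eef_rot: [0.0, 0.126, 0.992, 0.0]
wrist_force: [1.1, 0.0, -0.5]
gripper_width: 0.999
grasp_force: 0.0
```

>>> servo_tool --rows '[[1,[-26,-7,0],0],[1,[-26,-7,0],0],[1,[-26,-7,0],0],[1,[-26,-7,0],0],[1,[-26,-7,0],0],[1,[-26,-7,0],0],[1,[0,0,0],0],[1,[0,0,0],0]]'

```text
t: 1.87
tcp_pos: [0.5397, 0.1662, 0.2308]
eef_rot: [-0.001, 0.128, 0.992, -0.0]
wrist_force: [0.4, -0.4, 0.2]
gripper_width: 0.998
grasp_force: 0.0
```

```bash
python3 - <<'E'
from h import *
c=cap('wrist','w1');print(c['fx'],c['k1'],np.round(c['world_from_camera'],3).tolist(),r.get_state()['tcp_pos'])
print(proj(c,(.567,.17,.142)),proj(c,(.567,.17,.09)),proj(c,(.567,.17,.046)))
E
```

```text
336.5096437689494 -0.04982612395397869 [[0.254, -0.922, -0.292, 0.466], [0.967, 0.241, 0.078, 0.186], [-0.001, -0.303, 0.953, 0.373], [0.0, 0.0, 0.0, 1.0]] [0.53885045 0.16675152 0.23079239]
[290.66528339 248.25887591] [288.34869978 224.71752659] [286.90762283 210.10081395]
```

View pics/w1.png

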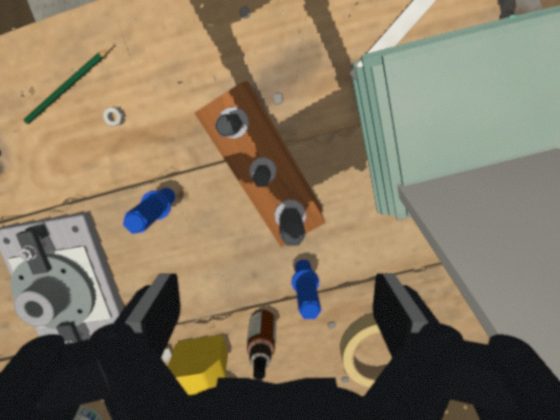

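The wrist view shows the large gauge with its collar at about (290,214) and the top of its handle at about (291,240). The housing is at (45,295). I'll zoom in on the handle for its flats.

```bash
python3 - <<'E'
from h import *
I=cv2.imread('pics/w1.png')[195:250,265:325]
g=cv2.convertScaleAbs(cv2.resize(I,None,fx=10,fy=10,interpolation=cv2.INTER_CUBIC),alpha=2.2)
cv2.imwrite('pics/z2.png',g)
E
```

```text
(no output)
```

View pics/z2.png

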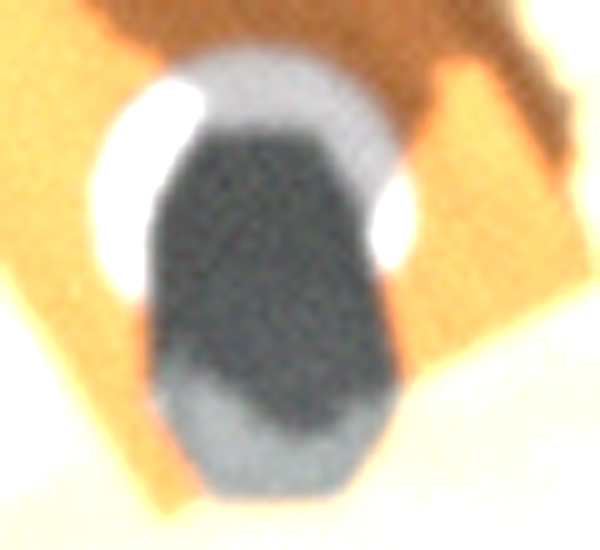

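```bash
python3 - <<'E'
from h import *
c=cap('wrist')
px=np.array([(155,385),(210,490),(335,493),(397,385)])/10+[265,195]-0.45
P=np.array([onz(c,*p,.106) for p in px])[:,:2];print(P.round(4))
print('center',((P[0]+P[3])/2).round(4))
for i,j in((0,1),(1,2),(2,3),(0,3)): d=P[j]-P[i];print(i,j,np.degrees(np.arctan2(d[1],d[0])).round(1),np.linalg.norm(d).round(4))
# collar outer ellipse: left 90,right 418 ; at z .051
C=np.array([onz(c,*(np.array(p)/10+[264.55,194.55]),.051) for p in((90,195),(418,220),(255,42))]);print(C.round(4))
print('collar c',((C[0]+C[1])/2).round(4))
R=cv2.Rodrigues(np.zeros(3))[0]
q=r.get_state()['eef_rot'];from scipy.spatial.transform import Rotation as Ro
print(Ro.from_quat([*q[1:],q[0]]).as_matrix().round(3))
b=cap('top')
# boss top face in wrist (rough) & top
for n,p in dict(bw=(40,302)).items(): print(onz(c,*p,.06).round(4))
E
```

```text
[[0.5658 0.1628]
 [0.5764 0.165 ]
 [0.5794 0.1753]
 [0.571  0.1828]]
center [0.5684 0.1728]
0 1 11.6 0.0108
1 2 73.9 0.0108
2 3 138.3 0.0112
0 3 75.4 0.0206
[[0.5651 0.1568 0.051 ]
 [0.576  0.1882 0.051 ]
 [0.5538 0.1767 0.051 ]]
collar c [0.5706 0.1725 0.051 ]
[[-0.968  0.251 -0.001]
 [ 0.251  0.968  0.   ]
 [ 0.001 -0.    -1.   ]]
[ 0.596  -0.1182  0.06  ]
```

>>> servo_tool --rows '[[1,[-14,6.5,0],0],[1,[-14,6.5,0],0],[1,[0,0,10],-6],[1,[0,0,20],-6],[1,[0,0,20],-6],[1,[0,0,20],-6],[1,[0,0,20],-6],[1,[0,0,20],0],[1,[0,0,20],0],[1,[0,0,20],0],[1,[0,0,10],0],[1,[0,0,8],0]]'

```text
t: 3.02
tcp_pos: [0.5678, 0.173, 0.062]
eef_rot: [-0.001, -0.135, 0.991, -0.0]
wrist_force: [0.0, 0.9, -0.7]
gripper_width: 1.001
grasp_force: 0.0
```

>>> servo_tool --rows '[[0,[0,0,0],0],[-0.2,[0,0,0],0],[-0.5,[0,0,0],0],[-1,[0,0,0],0],[-1,[0,0,0],0],[-1,[0,0,0],0],[-1,[0,0,0],0],[-1,[0,0,0],0]]'

```text
t: 3.68
tcp_pos: [0.5705, 0.1727, 0.0645]
eef_rot: [0.001, -0.134, 0.991, 0.0]
wrist_force: [-1.0, -0.4, 5.9]
gripper_width: 0.223
grasp_force: 59.1
```

>>> servo_tool --rows '[[-1,[0,0,-3],0],[-1,[0,0,-3],0],[-1,[0,0,-4],0],[-1,[0,0,-5],0],[-1,[0,0,-5],0],[-1,[0,0,0],0],[-1,[0,0,0],0]]'

```text
t: 4.27
tcp_pos: [0.5695, 0.1725, 0.0837]
eef_rot: [0.0, -0.134, 0.991, 0.0]
wrist_force: [1.0, -0.2, -1.6]
gripper_width: 0.226
grasp_force: 58.7
```

>>> servo_tool --rows '[[-1,[1.5,0,0],0],[-1,[1.5,0,0],0],[-1,[0,0,0],0],[-1,[0,0,0],0]]'

```text
t: 4.6
tcp_pos: [0.5689, 0.1722, 0.0838]
eef_rot: [0.003, -0.134, 0.991, 0.0]
wrist_force: [5.8, 1.1, -4.2]
gripper_width: 0.223
grasp_force: 58.6
```

>>> servo_tool --rows '[[-1,[1,0,0],0],[-1,[1,0,0],0],[-1,[0,0,0],0],[-1,[0,0,0],0]]'

```text
t: 4.93
tcp_pos: [0.5676, 0.1717, 0.0841]
eef_rot: [0.003, -0.135, 0.991, 0.0]
wrist_force: [7.6, 1.1, -4.9]
gripper_width: 0.227
grasp_force: 58.8
```

>>> servo_tool --rows '[[-1,[1.5,0,0],0],[-1,[1.5,0,0],0],[-1,[1,0,0],0],[-1,[0,0,0],0],[-1,[0,0,0],0]]'

```text
t: 5.35
tcp_pos: [0.5642, 0.1707, 0.0845]
eef_rot: [0.004, -0.134, 0.991, 0.0]
wrist_force: [7.9, 1.9, -4.3]
gripper_width: 0.222
grasp_force: 58.9
```

>>> servo_tool --rows '[[-1,[1.5,0,0],0],[-1,[1.5,0,0],0],[-1,[1,0,0],0],[-1,[0,0,0],0],[-1,[0,0,0],0]]'

```text
t: 5.77
tcp_pos: [0.5605, 0.1697, 0.0847]
eef_rot: [0.004, -0.134, 0.991, 0.0]
wrist_force: [7.8, 0.8, -3.5]
gripper_width: 0.22
grasp_force: 59.2
```

Force levels off at about 8 N while the gauge rotates in the pads, so I can lean it. It straightens at the same force, under the 15 N limit. Next I'll lift it clear.

>>> servo_tool --rows '[[-1,[0,0,-5],0],[-1,[0,0,-10],0],[-1,[0,0,-12],0],[-1,[0,0,-15],0],[-1,[0,0,-15],0],[-1,[0,0,-15],0],[-1,[0,0,-8],0],[-1,[0,0,0],0],[-1,[0,0,0],0]]'

```text
t: 6.52
tcp_pos: [0.5567, 0.169, 0.1633]
eef_rot: [-0.0, -0.135, 0.991, 0.0]
wrist_force: [-0.4, -0.0, -1.6]
gripper_width: 0.224
grasp_force: 59.3
```

```bash
python3 - <<'E'
from h import *
c=cap('wrist','w2');b=cap('scene','s2')
s=r.get_state();print(s['tcp_pos'],s['wrist_force'],s['torque'],s['joints'].round(2))
I=c['color'];J=b['color']
cv2.imwrite('pics/z3.png',np.hstack([cv2.resize(I,(400,300)),cv2.resize(J[150:300,180:380],(400,300),interpolation=2)]))
E
```

```text
[0.55593578 0.16878814 0.16199969] [ 0.1768089  -0.59411511 -2.05274528] [-0.04117017  0.07189735 -0.00364438] [ 0.25  0.14  1.88  0.    1.12 -1.59]
```

View pics/z3.png

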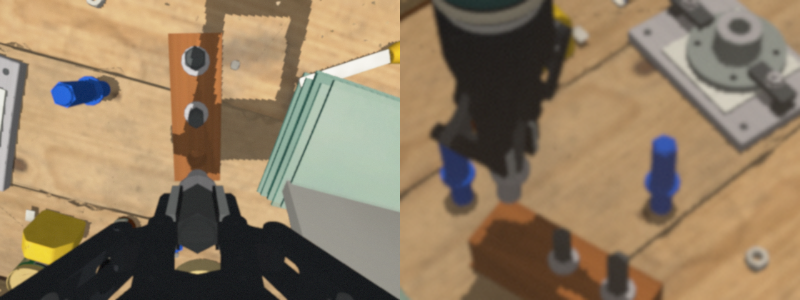

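>>> servo_tool --rows '[[-1,[0,0,0],5.5],[-1,[0,0,0],5],[-1,[0,0,0],5],[-1,[-9,-27,0],0],[-1,[-9,-27,0],0],[-1,[-9,-27,0],0],[-1,[-9,-27,0],0],[-1,[-9,-27,0],0],[-1,[-9,-27,0],0],[-1,[-9,-27,0],0],[-1,[-9,-27,0],0],[-1,[-9,-13,0],0]]'

```text
t: 7.62
tcp_pos: [0.6371, -0.063, 0.1615]
eef_rot: [-0.001, 0.001, 1.0, -0.0]
wrist_force: [0.4, 0.5, -1.5]
gripper_width: 0.225
grasp_force: 59.4
```

>>> servo_tool --rows '[[-1,[0,0,0],0],[-1,[0,0,0],0],[-1,[0,0,0],0],[-1,[0,0,0],0]]'

```text
t: 7.95
tcp_pos: [0.6372, -0.0586, 0.1627]
eef_rot: [-0.001, -0.0, 1.0, 0.0]
wrist_force: [-0.4, 1.1, -1.7]
gripper_width: 0.227
grasp_force: 59.4
```

```bash
python3 - <<'E'
from h import *
c=cap('wrist','w3');s=r.get_state();print(s['tcp_pos'],s['eef_rot'].round(3))
print(proj(c,(.6,-.13,.06)))
I=c['color'].copy(); u,v=[int(k) for k in proj(c,(.6,-.13,.06))]
cv2.imwrite('pics/z4.png',np.hstack([cv2.resize(I,(400,300)),cv2.resize(I[max(0,v-40):v+35,max(0,u-50):u+50],(400,300),interpolation=2)]));print(max(0,u-50),max(0,v-40),u+50)
E
```

```text
[ 0.63729428 -0.0585625   0.16289994] [-0. -0.  1.  0.]
[179.46127129 162.12791815]
129 122 229
```

View pics/z4.png

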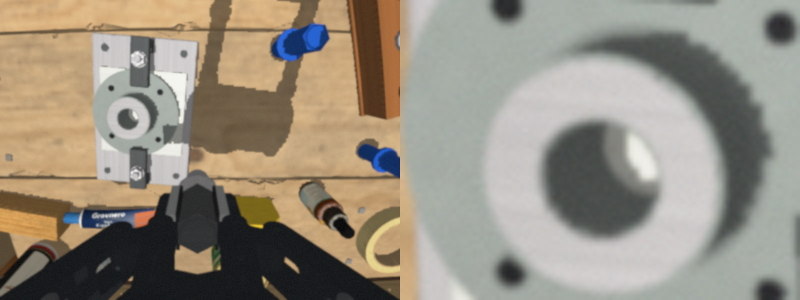

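```bash
python3 - <<'E'
from h import *
c=cap('wrist');g=cv2.cvtColor(c['color'],cv2.COLOR_BGR2GRAY)[122:197,129:229]
g=cv2.resize(g,None,fx=4,fy=4,interpolation=2)
hs=cv2.resize(c['color'][122:197,129:229],None,fx=4,fy=4,interpolation=2)
k=hs[180,110].astype(int);print(k, hs[60,30])
m=(np.abs(hs.astype(int)-k).max(2)<28).astype(np.uint8)
n,l=cv2.connectedComponents(m);m=(l==l[180,110]).astype(np.uint8)
cs,h=cv2.findContours(m,cv2.RETR_CCOMP,cv2.CHAIN_APPROX_NONE)
for q in sorted(cs,key=cv2.contourArea)[-2:]:
    e=cv2.fitEllipse(cv2.convexHull(q));u,v=np.array(e[0])/4-.375+[129,122];print(e,u,v,onz(c,u,v,.06).round(4))
print(onz(c,178.8,166.4,.06).round(4))
E
```

```text
[197 198 201] [166 173 167]
((199.12232971191406, 177.73780822753906), (120.74800872802734, 130.9500732421875), 133.19046020507812) 178.40558242797852 166.05945205688477 [ 0.6031 -0.1311  0.06  ]
((199.55921936035156, 175.72434997558594), (227.30665588378906, 247.20050048828125), 135.80897521972656) 178.5148048400879 165.55608749389648 [ 0.6028 -0.131   0.06  ]
[ 0.6034 -0.1308  0.06  ]
```

The bore is at (0.603, -0.131), and the top view agrees within 2 mm. Next I'll move over it and check where the foot is.

>>> servo_tool --rows '[[-1,[7,-12,0],0],[-1,[7,-12,0],0],[-1,[7,-12,0],0],[-1,[7,-12,0],0],[-1,[7,-12,0],0],[-1,[7,-12,0],0],[-1,[0,0,10],0],[-1,[0,0,10],0],[-1,[0,0,10],0],[-1,[0,0,0],0],[-1,[0,0,0],0],[-1,[0,0,0],0]]'

```text
t: 9.05
tcp_pos: [0.5959, -0.1314, 0.1328]
eef_rot: [-0.0, -0.0, 1.0, 0.0]
wrist_force: [-0.9, 0.2, -1.7]
gripper_width: 0.226
grasp_force: 59.5
```

```bash
python3 - <<'E'
from h import *
c=cap('scene');t=cap('top');s=r.get_state();print(s['tcp_pos'],s['eef_rot'].round(3),s['wrist_force'],s['torque'])
u,v=[int(k) for k in proj(c,(.6,-.13,.08))];x,y=[int(k) for k in proj(t,(.6,-.13,.08))]
cv2.imwrite('pics/z5.png',np.hstack([cv2.resize(c['color'][v-40:v+35,u-35:u+40],(600,600),interpolation=2),cv2.resize(t['color'][y-40:y+35,x-12:x+13],(200,600),interpolation=2)]));print(u-35,v-40,x-12,y-40)
E
```

```text
[ 0.59643285 -0.13164035  0.1336525 ] [ 0. -0.  1. -0.] [ 1.39659371 -0.14487195 -1.29866784] [ 0.0303387  -0.03861962  0.01836045]
316 115 346 170
```

View pics/z5.png

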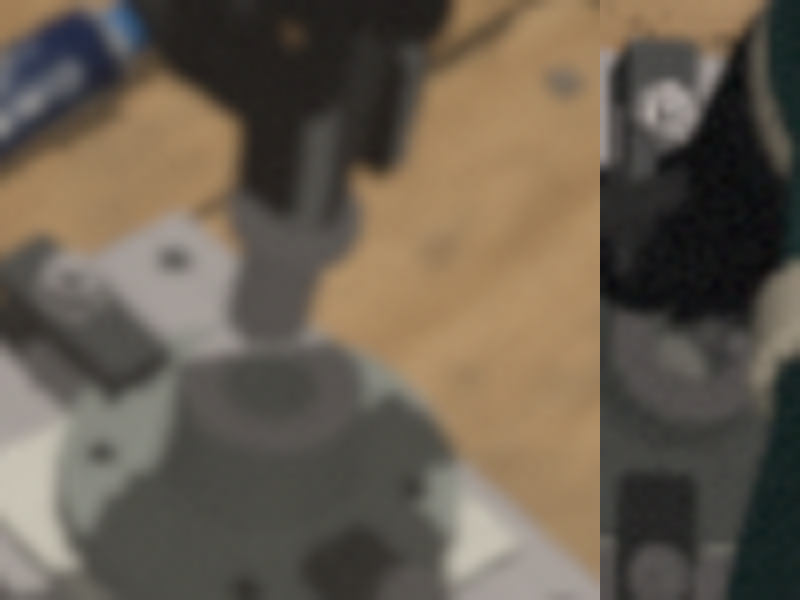

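The scene crop shows the leaning gauge above the boss, with its foot centre at about (268,328), its collar centre at about (293,232) and the bore rim at about (268,388). I'll compare those with the predicted lean.

```bash
python3 - <<'E'
from h import *
c=cap('scene');p=np.array(r.get_state()['tcp_pos']);G=p+[0,0,.019]
f=lambda q:((proj(c,q)-[316,115]+.5)*8).round(0)
print('bore',f((.603,-.131,.06)))
for t in(0,6,8,10,12,14):
    a=np.radians(t);d=np.array([np.sin(a),0,-np.cos(a)])
    print(t,'collar',f(G+d*.035),'foot c',f(G+d*.073),'low',f(G+d*.073+.01*np.array([-np.cos(a),0,-np.sin(a)])))
E
```

```text
bore [273. 376.]
0 collar [317. 219.] foot c [302. 333.] low [332. 356.]
6 collar [306. 210.] foot c [279. 314.] low [309. 340.]
8 collar [302. 206.] foot c [272. 307.] low [301. 334.]
10 collar [299. 203.] foot c [264. 301.] low [293. 328.]
12 collar [295. 200.] foot c [257. 293.] low [285. 322.]
14 collar [292. 196.] foot c [250. 286.] low [278. 315.]
```

>>> servo_tool --rows '[[-1,[0,0,3],0],[-1,[0,0,3],0],[-1,[0,0,3],0],[-1,[0,0,2],0],[-1,[0,0,2],0],[-1,[0,0,0],0]]'

```text
t: 9.7
tcp_pos: [0.5953, -0.1318, 0.1195]
eef_rot: [-0.001, 0.0, 1.0, 0.0]
wrist_force: [-1.1, 0.6, -2.4]
gripper_width: 0.229
grasp_force: 59.5
```

>>> servo_tool --rows '[[-1,[0,0,1],0],[-1,[0,0,1],0],[-1,[0,0,1],0],[-1,[0,0,0],0],[-1,[0,0,0],0]]'

```text
t: 10.12
tcp_pos: [0.5958, -0.132, 0.1173]
eef_rot: [-0.0, 0.0, 1.0, 0.0]
wrist_force: [-0.0, -1.1, -1.9]
gripper_width: 0.222
grasp_force: 59.5
```

>>> servo_tool --rows '[[-1,[0,0,0.7],0],[-1,[0,0,0.7],0],[-1,[0,0,0.6],0],[-1,[0,0,0],0],[-1,[0,0,0],0]]'

```text
t: 10.53
tcp_pos: [0.5958, -0.132, 0.1152]
eef_rot: [-0.0, 0.0, 1.0, -0.0]
wrist_force: [-0.1, 0.1, -1.9]
gripper_width: 0.224
grasp_force: 59.5
```

>>> servo_tool --rows '[[-1,[0,0,0.7],0],[-1,[0,0,0.7],0],[-1,[0,0,0],0],[-1,[0,0,0],0]]'

```text
t: 10.87
tcp_pos: [0.5959, -0.132, 0.114]
eef_rot: [0.0, 0.0, 1.0, -0.0]
wrist_force: [-0.5, -0.5, -0.6]
gripper_width: 0.226
grasp_force: 59.5
```

>>> servo_tool --rows '[[-1,[0,0,0.7],0],[-1,[0,0,0.7],0],[-1,[0,0,0],0],[-1,[0,0,0],0]]'

```text
t: 11.2
tcp_pos: [0.5961, -0.1321, 0.1135]
eef_rot: [0.0, 0.0, 1.0, -0.0]
wrist_force: [-2.5, 1.0, 4.8]
gripper_width: 0.226
grasp_force: 60.3
```

>>> servo_tool --rows '[[-1,[0.7,0,-0.6],0],[-1,[0.7,0,0],0],[-1,[0.6,0,0],0],[-1,[0,0,0],0],[-1,[0,0,0],0]]'

```text
t: 11.62
tcp_pos: [0.5944, -0.1319, 0.1134]
eef_rot: [0.001, 0.0, 1.0, -0.0]
wrist_force: [1.6, 1.4, 3.1]
gripper_width: 0.221
grasp_force: 60.0
```

>>> servo_tool --rows '[[-1,[0,0,0.6],0],[-1,[0,0,0.6],0],[-1,[0,0,0],0],[-1,[0,0,0],0]]'

```text
t: 11.95
tcp_pos: [0.5945, -0.132, 0.1132]
eef_rot: [0.001, 0.0, 1.0, -0.0]
wrist_force: [-1.0, 1.8, 7.7]
gripper_width: 0.225
grasp_force: 60.8
```

>>> servo_tool --rows '[[-1,[0,0,-0.8],0],[-1,[0.5,0.5,0],0],[-1,[0.5,0.5,0],0],[-1,[0,0,0],0],[-1,[0,0,0],0]]'

```text
t: 12.37
tcp_pos: [0.5911, -0.1308, 0.1111]
eef_rot: [-0.002, 0.0, 1.0, 0.0]
wrist_force: [0.5, -0.1, -2.3]
gripper_width: 0.226
grasp_force: 59.7
```

>>> servo_tool --rows '[[-1,[0.7,0,0],0],[-1,[0.7,0,0],0],[-1,[0,0,0],0],[-1,[0,0,0],0]]'

```text
t: 12.7
tcp_pos: [0.5909, -0.1309, 0.1122]
eef_rot: [-0.001, 0.0, 1.0, 0.0]
wrist_force: [0.4, 0.1, -1.5]
gripper_width: 0.219
grasp_force: 59.5
```

>>> servo_tool --rows '[[-1,[0,0,0.7],0],[-1,[0,0,0.7],0],[-1,[0,0,0],0],[-1,[0,0,0],0]]'

```text
t: 13.03
tcp_pos: [0.5912, -0.131, 0.1111]
eef_rot: [-0.0, 0.0, 1.0, 0.0]
wrist_force: [0.1, 0.2, -1.9]
gripper_width: 0.223
grasp_force: 59.5
```

>>> servo_tool --rows '[[-1,[0,0,0.6],0],[-1,[0,0,0.6],0],[-1,[0,0,0],0],[-1,[0,0,0],0]]'

```text
t: 13.37
tcp_pos: [0.5913, -0.131, 0.11]
eef_rot: [-0.0, 0.0, 1.0, 0.0]
wrist_force: [-0.9, -1.0, -2.4]
gripper_width: 0.225
grasp_force: 59.5
```

>>> servo_tool --rows '[[-1,[0,0,0.6],0],[-1,[0,0,0.6],0],[-1,[0,0,0],0],[-1,[0,0,0],0]]'

```text
t: 13.7
tcp_pos: [0.5914, -0.131, 0.1088]
eef_rot: [-0.0, 0.0, 1.0, 0.0]
wrist_force: [0.1, 1.2, -2.3]
gripper_width: 0.225
grasp_force: 59.5
```

>>> servo_tool --rows '[[-1,[0,0,0.6],0],[-1,[0,0,0.6],0],[-1,[0,0,0],0],[-1,[0,0,0],0]]'

```text
t: 14.03
tcp_pos: [0.5914, -0.1309, 0.1076]
eef_rot: [0.0, 0.0, 1.0, 0.0]
wrist_force: [0.2, 0.3, -2.3]
gripper_width: 0.224
grasp_force: 59.5
```

The low edge is about 7 mm down in the bore with no contact force. I'll straighten it now.

>>> servo_tool --rows '[[-1,[-1,0,0],0],[-1,[-1,0,0],0],[-1,[-1,0,0],0],[-1,[0,0,0],0],[-1,[0,0,0],0]]'

```text
t: 14.45
tcp_pos: [0.5926, -0.1307, 0.1071]
eef_rot: [-0.002, 0.0, 1.0, 0.0]
wrist_force: [-5.2, 0.8, 0.9]
gripper_width: 0.223
grasp_force: 59.9
```

>>> servo_tool --rows '[[-1,[-1,0,0],0],[-1,[-1,0,0],0],[-1,[0,0,0],0],[-1,[0,0,0],0]]'

```text
t: 14.78
tcp_pos: [0.5934, -0.1306, 0.1066]
eef_rot: [-0.004, 0.0, 1.0, 0.001]
wrist_force: [-7.3, 0.7, 1.6]
gripper_width: 0.229
grasp_force: 59.7
```

>>> servo_tool --rows '[[-1,[-1,0,0],0],[-1,[-1,0,0],0],[-1,[0,0,0],0],[-1,[0,0,0],0]]'

```text
t: 15.12
tcp_pos: [0.5956, -0.1307, 0.1066]
eef_rot: [-0.003, 0.0, 1.0, 0.0]
wrist_force: [-7.1, -0.1, 0.9]
gripper_width: 0.223
grasp_force: 59.6
```

>>> servo_tool --rows '[[-1,[-1,0,0],0],[-1,[-1,0,0],0],[-1,[-1,0,0],0],[-1,[0,0,0],0],[-1,[0,0,0],0]]'

```text
t: 15.53
tcp_pos: [0.5986, -0.1307, 0.1066]
eef_rot: [-0.003, 0.0, 1.0, 0.0]
wrist_force: [-7.0, 1.8, 0.5]
gripper_width: 0.223
grasp_force: 59.6
```

>>> servo_tool --rows '[[-1,[-1,0,0],0],[-1,[-1,0,0],0],[-1,[-1,0,0],0],[-1,[-0.5,0,0],0],[-1,[0,0,0],0],[-1,[0,0,0],0]]'

```text
t: 16.03
tcp_pos: [0.6018, -0.1307, 0.1066]
eef_rot: [-0.004, 0.0, 1.0, 0.0]
wrist_force: [-7.3, 1.0, 1.1]
gripper_width: 0.221
grasp_force: 59.6
```

```bash
python3 - <<'E'
from h import *
c=cap('scene');p=np.array(r.get_state()['tcp_pos']);print(p,r.get_state()['wrist_force']);G=p+[0,0,.019]
f=lambda q:((proj(c,q)-[316,115]+.5)*8).round(0)
for t in(-4,0,4,8):
    a=np.radians(t);d=np.array([np.sin(a),0,-np.cos(a)])
    print(t,'collar',f(G+d*.035),'rim level',f(G+d*.065))
cv2.imwrite('pics/z6.png',cv2.resize(c['color'][115:190,316:391],(600,600),interpolation=2))
E
```

```text
[ 0.601784   -0.13065145  0.10663126] [-7.14856452  0.87610986  1.33469821]
-4 collar [294. 296.] rim level [289. 388.]
0 collar [287. 291.] rim level [275. 378.]
4 collar [279. 285.] rim level [262. 367.]
8 collar [272. 279.] rim level [249. 356.]
```

View pics/z6.png

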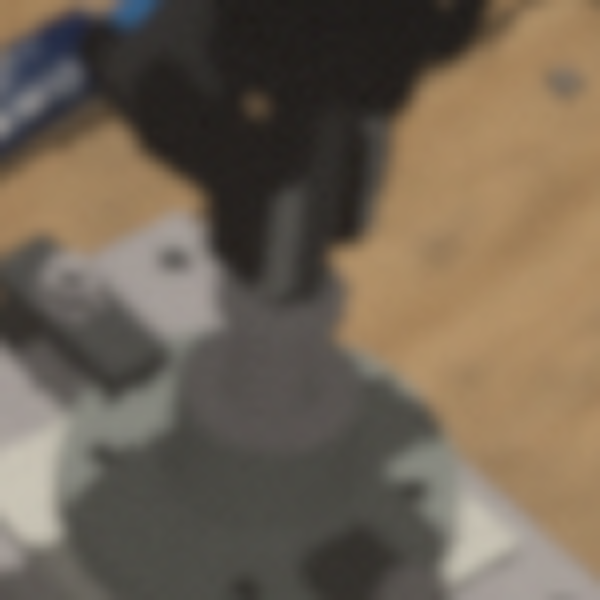

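The gauge now stands nearly upright in the bore: collar at (283,300), rim at about (270,390). I'll take off the side load and slide it down.

>>> servo_tool --rows '[[-1,[1.2,0,0],0],[-1,[1.2,0,0],0],[-1,[0,0,0],0],[-1,[0,0,1],0],[-1,[0,0,1],0],[-1,[0,0,0],0],[-1,[0,0,0],0]]'

```text
t: 16.67
tcp_pos: [0.6014, -0.1307, 0.1054]
eef_rot: [-0.001, 0.0, 1.0, 0.0]
wrist_force: [-5.6, 1.7, -0.0]
gripper_width: 0.225
grasp_force: 59.6
```

>>> servo_tool --rows '[[-1,[0,0,1],0],[-1,[0,0,1],0],[-1,[0,0,1],0],[-1,[0,0,0],0],[-1,[0,0,0],0]]'

```text
t: 17.08
tcp_pos: [0.6014, -0.1307, 0.1025]
eef_rot: [-0.001, 0.0, 1.0, 0.0]
wrist_force: [-6.0, 0.4, 0.1]
gripper_width: 0.222
grasp_force: 59.6
```

>>> servo_tool --rows '[[-1,[1,0,0],0],[-1,[0.5,0,0],0],[-1,[0,0,0],0],[-1,[0,0,0],0]]'

```text
t: 17.42
tcp_pos: [0.601, -0.1308, 0.1025]
eef_rot: [-0.0, 0.0, 1.0, 0.0]
wrist_force: [-3.1, 1.6, -2.9]
gripper_width: 0.223
grasp_force: 59.2
```

>>> servo_tool --rows '[[-1,[0,0,1],0],[-1,[0,0,1],0],[-1,[0,0,1],0],[-1,[0,0,0],0],[-1,[0,0,0],0]]'

```text
t: 17.83
tcp_pos: [0.601, -0.1309, 0.0997]
eef_rot: [0.0, 0.0, 1.0, 0.0]
wrist_force: [-4.5, 3.1, -0.8]
gripper_width: 0.221
grasp_force: 59.5
```

>>> servo_tool --rows '[[-1,[1,0.7,0],0],[-1,[0.8,0.5,0],0],[-1,[0,0,0],0],[-1,[0,0,0],0]]'

```text
t: 18.17
tcp_pos: [0.6004, -0.1303, 0.1003]
eef_rot: [0.001, 0.0, 1.0, -0.001]
wrist_force: [0.3, -1.3, -1.4]
gripper_width: 0.224
grasp_force: 59.3
```

```bash
python3 -c "
from h import *
s=r.get_state();print(s['tcp_pos'],s['wrist_force'],s['torque'],s['eef_rot'])"
```

```text
[ 0.60037462 -0.13029507  0.1002834 ] [ 0.26501549 -1.27917477 -1.39287652] [-0.00990329  0.04105962 -0.04210296] [ 1.32273871e-03  3.62133931e-04  9.99998931e-01 -5.06279247e-04]
```

>>> servo_tool --rows '[[-1,[0,0,1],0],[-1,[0,0,1],0],[-1,[0,0,1],0],[-1,[0,0,1],0],[-1,[0,0,0],0],[-1,[0,0,0],0]]'

```text
t: 18.67
tcp_pos: [0.5998, -0.1301, 0.0958]
eef_rot: [0.001, 0.0, 1.0, -0.0]
wrist_force: [2.0, -1.9, -2.9]
gripper_width: 0.224
grasp_force: 59.2
```

```bash
python3 -c "
from h import *
s=r.get_state();print(s['tcp_pos'],s['wrist_force'],s['torque'],s['eef_rot'])"
```

```text
[ 0.59980997 -0.13009221  0.09579183] [ 2.04329011 -1.85969841 -2.93273942] [-0.2616453  -0.49663395 -0.009286  ] [ 6.33109939e-04  3.55517755e-04  9.99999697e-01 -2.82058743e-04]
```

>>> servo_tool --rows '[[-1,[-0.6,-0.5,0],0],[-1,[0,0,1],0],[-1,[0,0,1],0],[-1,[0,0,1],0],[-1,[0,0,1],0],[-1,[0,0,0],0],[-1,[0,0,0],0]]'

```text
t: 19.25
tcp_pos: [0.5999, -0.1303, 0.0915]
eef_rot: [0.0, 0.0, 1.0, -0.0]
wrist_force: [2.7, -1.3, -1.8]
gripper_width: 0.227
grasp_force: 59.2
```

```bash
python3 -c "
from h import *
s=r.get_state();print(s['tcp_pos'],s['wrist_force'],s['torque'],s['eef_rot'])"
```

```text
[ 0.59988683 -0.13028746  0.09154055] [ 2.71490746 -1.31839914 -1.81598999] [-0.15115856 -0.36062799  0.04425672] [ 9.22581306e-05  3.51843816e-04  9.99999934e-01 -1.75561414e-05]
```

>>> servo_tool --rows '[[-1,[-0.8,-0.4,0],0],[-1,[0,0,1],0],[-1,[0,0,1],0],[-1,[0,0,1],0],[-1,[0,0,1],0],[-1,[0,0,0],0],[-1,[0,0,0],0]]'

```text
t: 19.83
tcp_pos: [0.6004, -0.1306, 0.0875]
eef_rot: [-0.0, 0.0, 1.0, 0.0]
wrist_force: [-0.2, 0.3, -1.6]
gripper_width: 0.224
grasp_force: 59.2
```

```bash
python3 -c "
from h import *
s=r.get_state();print(s['tcp_pos'],s['wrist_force'],s['torque'],s['eef_rot'])"
```

```text
[ 0.60037551 -0.13060906  0.08745483] [-0.21551094  0.27590183 -1.62903126] [-0.01865911  0.00253137  0.02670615] [-2.84751260e-04  3.43664006e-04  9.99999898e-01  6.81101974e-05]
```

Free of contact. Continuing down, and expecting the collar to seat at about TCP z 0.077.

>>> servo_tool --rows '[[-1,[0,0,1],0],[-1,[0,0,1],0],[-1,[0,0,1],0],[-1,[0,0,1],0],[-1,[0,0,0],0],[-1,[0,0,0],0]]'

```text
t: 20.33
tcp_pos: [0.6005, -0.1307, 0.0835]
eef_rot: [-0.0, 0.0, 1.0, 0.0]
wrist_force: [0.4, -0.0, -2.0]
gripper_width: 0.222
grasp_force: 59.3
```

>>> servo_tool --rows '[[-1,[0,0,0.7],0],[-1,[0,0,0.7],0],[-1,[0,0,0.6],0],[-1,[0,0,0],0],[-1,[0,0,0],0]]'

```text
t: 20.75
tcp_pos: [0.6006, -0.1307, 0.0816]
eef_rot: [0.0, 0.0, 1.0, -0.0]
wrist_force: [0.5, 0.7, -2.3]
gripper_width: 0.227
grasp_force: 59.3
```

>>> servo_tool --rows '[[-1,[0,0,0.6],0],[-1,[0,0,0.6],0],[-1,[0,0,0],0],[-1,[0,0,0],0]]'

```text
t: 21.08
tcp_pos: [0.6006, -0.1307, 0.0804]
eef_rot: [-0.0, 0.0, 1.0, -0.0]
wrist_force: [0.3, 0.9, -1.6]
gripper_width: 0.228
grasp_force: 59.3
```

>>> servo_tool --rows '[[-1,[0,0,0.5],0],[-1,[0,0,0.5],0],[-1,[0,0,0],0],[-1,[0,0,0],0]]'

```text
t: 21.42
tcp_pos: [0.6006, -0.1307, 0.0794]
eef_rot: [-0.0, 0.0, 1.0, 0.0]
wrist_force: [0.4, -0.2, -1.5]
gripper_width: 0.225
grasp_force: 59.3
```

>>> servo_tool --rows '[[-1,[0,0,0.5],0],[-1,[0,0,0.5],0],[-1,[0,0,0],0],[-1,[0,0,0],0]]'

```text
t: 21.75
tcp_pos: [0.6007, -0.1307, 0.0789]
eef_rot: [0.0, 0.0, 1.0, -0.0]
wrist_force: [-1.2, 0.3, 1.4]
gripper_width: 0.224
grasp_force: 59.8
```

>>> servo_tool --rows '[[-1,[0,0,0.5],0],[-1,[0,0,0.3],0],[-1,[0,0,0],0],[-1,[0,0,0],0]]'

```text
t: 22.08
tcp_pos: [0.6008, -0.1307, 0.0788]
eef_rot: [0.0, 0.0, 1.0, -0.0]
wrist_force: [-2.8, -0.1, 6.1]
gripper_width: 0.225
grasp_force: 60.3
```

>>> servo_tool --rows '[[-1,[0,0,0.4],0],[-1,[0,0,0.3],0],[-1,[0,0,0],0],[-1,[0,0,0],0]]'

```text
t: 22.42
tcp_pos: [0.6009, -0.1307, 0.0788]
eef_rot: [0.0, 0.0, 1.0, -0.0]
wrist_force: [-3.7, 0.9, 9.1]
gripper_width: 0.222
grasp_force: 60.7
```

The stop is firm at 11 N, where the collar should seat. I'll ease off and open.

>>> servo_tool --rows '[[-1,[0.3,0,-0.8],0],[-1,[0.3,0,-0.7],0],[-1,[0,0,0],0],[-0.5,[0,0,0],0],[-0.4,[0,0,0],0],[-0.2,[0,0,0],0],[0,[0,0,0],0],[0.1,[0,0,0],0],[0.1,[0,0,0],0]]'

```text
t: 23.17
tcp_pos: [0.6, -0.1307, 0.0783]
eef_rot: [-0.0, 0.0, 1.0, 0.0]
wrist_force: [-0.7, -0.5, 0.2]
gripper_width: 0.547
grasp_force: 0.0
```

```bash
python3 - <<'E'
from h import *
c=cap('scene');s=r.get_state();print(s['tcp_pos'],s['wrist_force'],s['gripper_width'])
f=lambda q:((proj(c,q)-[316,115]+.5)*8).round(0)
print('collar under',f((.603,-.131,.06)),'top',f((.603,-.131,.12)))
cv2.imwrite('pics/z7.png',cv2.resize(c['color'][115:190,316:391],(600,600),interpolation=2))
E
```

```text
[ 0.59996629 -0.13068391  0.07838176] [ 0.10699041 -0.17925222 -0.52407178] 0.5502356689681455
collar under [273. 376.] top [296. 198.]
```

View pics/z7.png

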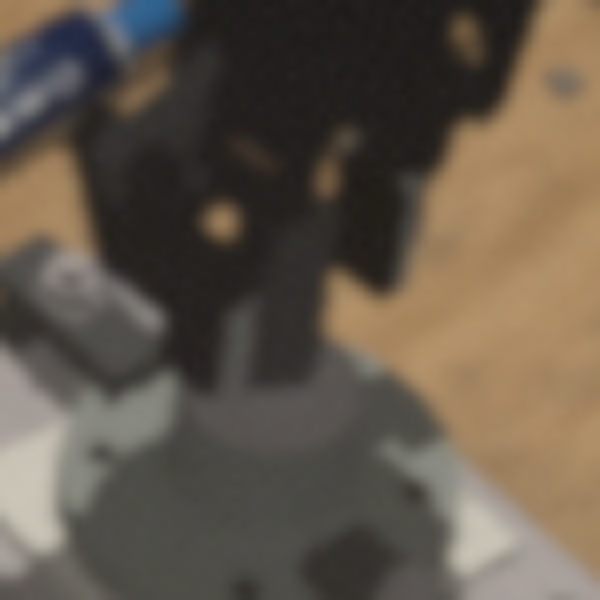

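All ten views are used, so I'll retreat straight up and check seating numerically.

>>> servo_tool --rows '[[0.3,[0,0,-3],0],[0.3,[0,0,-6],0],[0.3,[0,0,-12],0],[0.3,[0,0,-15],0],[0.3,[0,0,-15],0],[0.3,[0,0,-15],0],[0.3,[0,0,-15],0],[0.3,[0,0,-15],0],[0.3,[15,0,-15],0],[0.3,[30,0,-10],0],[0.3,[30,0,0],0],[0.3,[30,0,0],0]]'

```text
t: 24.22
tcp_pos: [0.4952, -0.1308, 0.2021]
eef_rot: [0.002, 0.0, 1.0, -0.001]
wrist_force: [0.2, -0.2, 0.3]
gripper_width: 0.65
grasp_force: 0.0
```

>>> servo_tool --rows '[[0.3,[30,0,0],0],[0.3,[30,0,0],0],[0.3,[20,0,0],0],[0.3,[0,0,0],0],[0.3,[0,0,0],0]]'

```text
t: 24.63
tcp_pos: [0.415, -0.1307, 0.2009]
eef_rot: [0.001, 0.001, 1.0, -0.0]
wrist_force: [1.3, 0.6, 0.4]
gripper_width: 0.652
grasp_force: 0.0
```

```bash
python3 - <<'E'
from h import *
s=r.get_state();print(s['tcp_pos'],s['wrist_force'])
for n in('scene','top'):
    c=cap(n); ref=cv2.imread('pics/%s1.png'%n[0]).astype(int)
    u,v=[int(k) for k in proj(c,(.603,-.131,.09))]
    R=22;I=c['color'][v-R:v+R,u-R:u+R].astype(int);D=I-ref[v-R:v+R,u-R:u+R]
    g=cv2.cvtColor(c['color'],cv2.COLOR_BGR2GRAY)
    m=(np.abs(D).max(2)>30)
    print(n,u-R,v-R,'pred top',proj(c,(.603,-.131,.12)),'collar top',proj(c,(.603,-.131,.065)),'under',proj(c,(.603,-.131,.06)))
    for i in range(0,2*R): print(v-R+i,''.join('#' if g[v-R+i,u-R+j]<62 else ('+' if m[i,j] else '.') for j in range(2*R)))
E
```

```text
[ 0.41498738 -0.13074059  0.20093034] [1.30190408 0.58313819 0.38367331]
scene 328 128 pred top [352.47851718 139.3093871 ] collar top [349.79695642 159.76113536] under [349.56294474 161.53582969]
128 ............................................
129 ............................................
130 ............................................
131 ............................................
132 ............................................
133 ............................................
134 ............................................
135 ............................................
136 ............................................
137 ............................................
138 .....................++++++.................
139 ....................+++++++++...............
140 ....................++++++++++..............
141 ...................+++++++++++..............
142 ...................++++++++++++.............
143 ...................++++++++++++.............
144 ..................++##++++++++..............
145 ..................++########++..............
146 .................
[... 2830 characters left out ...]
..............
215 .......###....++++######....................
216 .......###....+++++++#......................
217 .......####....+++++........................
218 ........###.......++........................
219 ........####................................
220 .........####...............................
221 ..........####..............................
222 ...........####.............................
223 ...........######...........................
224 ..............#########.....................
225 ................#####.......................
226 ............................................
227 .....#......................................
228 .....#........................##............
```

The stop height matches the rack reference: the collar is 18.5 mm below the TCP, which gives 0.0785 against 0.0788 measured. The gauge's top also projects where a seated, upright gauge should be. Handing in.

```bash
python3 -c "
from rig import r
print(r.sign_off())"
```

```text
the job is handed in; nothing more can be done
None
```

The large gauge is standing fully home in the bore, released and upright with its collar on the boss. It went in leaning and low edge first, with at most about 11 N net contact force measured at the wrist; I've handed the job in at about 25 s.

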